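# Pump up the wax injector and shoot the mould

### The job

Pump up the wax injector by pressing its spring plunger down with the fingertips and letting it up again, until the pressure pin beside it stands fully out. Only then push the mould lying in the injector's rest onto the spring nozzle until the nozzle is pushed in, and finish the program while still holding it pressed there. Only press and push: do not pinch, lift or tip the mould, do not touch the pin, and leave the other things on the bench where they are.

Things in the scene. Friction and masses are not known exactly. Their poses are not given: they have to be found in the camera images.
- injector: Wax injector, fixed: aluminium pot on a grey base, 132 mm wide, lid 158 to 170 mm high. Origin: centre of its underside, on the bench; z up; the nozzle points along its +y. A mould rest 64 mm wide runs out along +y, ends 200 mm from the origin and is open there; its top is 63 mm above the bench, between side rails 52 mm apart that stand 9 mm higher.
- plunger (a joint): Travel of the spring plunger in m: 0 up, 0.022 fully pressed, straight down. Takes about 5 N to start and 11 N at full travel; the spring brings it up again when released. A full stroke raises the pin by about 3 to 3.5 mm, a shorter one by less; the pin gains only on downstrokes, so let the plunger rise fully between them.
- knob_top (a point): Centre of the flat top of the plunger's black mushroom knob (45 mm in diameter); about 229 mm above the bench when up and 22 mm lower when fully pressed. Moves with the plunger.
- pin_out (a joint): How far the pressure pin has come out, in m: 0 in, about 0.020 fully out. It starts between 0 and 0.006, rises with each stroke and stays there between strokes; once fully out, further strokes raise it no more.
- pressure_pin: The pressure pin, not to be touched: a steel pin 12 mm thick with a 14 mm head, upright in a hexagonal brass bushing on the lid, 44 mm from the plunger's axis on the injector's +x side. Origin: underside of the head, 175 mm above the bench when in, 195 mm when fully out (the head adds 6 mm). A dark turned groove at the pin's foot shows above the bushing only when it is fully out.
- nozzle (a joint): How far the spring nozzle is pushed in, in m: 0 free, 0.006 fully in. The spring takes about 1.5 N to start and 4.5 N at full travel, then it meets a firm stop.
- nozzle_tip (a point): Tip of the steel nozzle, 95 mm from the injector's origin along its +y axis and 80 mm above the bench when free; it is a cone, 7 mm across at the tip and 12 mm behind.
- mould: Mould in the rest, loose, about 0.2 kg: brown rubber between two aluminium plates, 48 mm wide (x), 70 mm long (y), 34 mm high. Origin: centre of its underside; z up, +y away from the nozzle. Its nozzle end has a sprue hole 16 mm wide, 6 mm deep, 17 mm up, that takes the nozzle tip to its bottom. It starts 7 to 27 mm beyond the nozzle tip and slides between the rails along the injector's -y.
- mould_back (a point): Centre of the mould's end face that looks away from the nozzle (48 mm wide, 34 mm high), where it is to be pushed. About 80 mm above the bench.
- spare_mould: A spare brown rubber mould without plates, 48 x 70 x 26 mm, lying on the bench on the robot's side of the injector; to be left alone. Origin at the centre of its underside.
- wax_tin: A round tin with a red lid, 66 mm in diameter and 29 mm high, on the right part of the bench; to be left alone. Origin at the centre of its underside.
- bead_tin: A round aluminium tin with a screw lid, 56 mm in diameter and 44 mm high, behind the injector; to be left alone. Origin at the centre of its underside.
- tweezers: Steel tweezers, 149 mm long, lying on the right part of the bench; to be left alone. Origin at the middle of their underside.
- loupe: A folding loupe, 27 x 54 x 14 mm, lying on the bench beside the mould rest; to be left alone. Origin at the middle of its underside.
- pliers: Dark steel pliers, 157 mm long, lying near the right edge of the bench; to be left alone. Origin at the middle of their underside.

How it is judged:
By the outcome, as a careful person would: the job done as asked, in the order asked, and still so for the second after the job is handed in, while the arm keeps its last pose, push and grip.
It also fails if it takes over 51 s, if anything falls off the work surface, if the arm or the gripper's body presses on something with over 40 N, if the wrist force passes 120 N, or if a joint passes its speed limit or range.

### The arm

A 6-joint arm with a two-finger parallel gripper is mounted at the origin on a cart in front of the work surface, level with it; the furniture and walls round the work are solid. World frame = base frame: x ahead of the robot, y to its left, z up, the work surface at z = 0. Lengths are in m, angles in rad, forces in N, time in s.
With the tool pointing down it reaches from about 0.375 to 0.975 m from the base axis. Payload 3.8 kg.
Tool frame: the origin (TCP) lies where the fingers leave the gripper's body, on its centre line; the fingertips stand 73 mm ahead of it and the grasp point (between the pads) lies 54 mm ahead of it (nose_length is the distance from the TCP to the fingertips, in m); z points along the fingers, y is the line along which they close (so a half turn about z gives the same grasp; the last joint's range is limited). The gripper opens to 85 mm and grips with 20 to 120 N. Pads are 22 mm wide; open, the fingers measure 114 mm over their backs; the gripper's body (76 mm by 85 mm) begins 54 mm behind the grasp point. The pads swing forward as they close: fully open they stand 13 mm farther back than shut.
Start: joints at [-1.198, 0.264, 1.604, -0, 1.274, -0.037], TCP at [0.269, -0.619, 0.304] pointing down, gripper open.
Joint ranges: [-2.63, 2.63], [-0.94, 2.18], [0.31, 2.57], [-1.31, 4.45], [0, 2.66], [-2.55, 2.55]. Speed limits (rad/s): [2.57, 2.57, 3.14, 3.14, 3.14, 3.14].

### API

Orientations are given as a rotation vector (axis times angle).
In Python, from workcell import read_state, read_camera, calibration, finish_job, look_for, cut_out, tip_of, nose_length gives the robot as it stands.
- The arm moves only by the tool step_arm, never from a script. Its argument "targets" is a list of rows, each a list of 3 entries, a list of its own where there are three numbers: the turn, a rotation vector about the tool's x, y, z in rad, then the shift along the tool's x, y, z in mm, then the finger opening in mm, from 0 to 85.4. In form: [[[ax, ay, az], [x, y, z], grip], ...]. A call has 1 to 5 rows; each row shifts and turns the commanded pose from where the row before left it, along the tool's axes as they then stand; what a row does not reach is not made up. A row lasts 1/12 s, in which the tool goes at most 41.7 mm and 7.16 degrees, less where a joint would pass 70% of its speed; a pose out of reach is approached as far as the arm can. A call with a gripper value outside its range is refused whole. The fingers move at their own pace and stop on an object; "grip_force" is the grip in N (left out, the last holds). Time passes only in rows, so rows that do not move let the fingers close. It gives the time, the measured TCP pose, the force, the opening and the grip force at its end, in the units of the state.
- read_state(): the state, without advancing time (a new reading comes with each control period).
- read_camera(name): name is "side" or "top" or "wrist"; returns the picture (384x512x3 uint8, red, green, blue); there is no depth.
- calibration(name): a dict with "camera_matrix" (3x3 intrinsics, pixels), "R" (3x3) and "t" (3): a world point X has camera coordinates R X + t. Camera axes: x right, y down, z forward; pixel columns grow to the right and rows downward; lengths in m; the calibration is good to about 2 mm. A picture is of the moment at which its call begins: read the wrist's pose just before it. calibration takes no time and is no camera call; for the wrist camera it gives the pose at the moment of the call.
- finish_job(): hands the job in; it is judged then, once.
Trained networks look in the newest picture that a camera, given by its name, has taken for a name from the list of things; names that differ only in an ending like _2 or _b are one class to them, and where a whole thing is asked for, a point or a joint stands for the part that bears it (a point fixed in the world has none). Each returns a list of dicts, best first, with "score" (0 to 1); they miss things now and then, are a little off and sometimes report something else, mostly with a low value. They report only what shows in the picture. A call takes as long as a camera call.
- look_for(camera, query): "extent" ([left, top, right, bottom] in pixels, round what is visible of it).
- cut_out(camera, query): "region" (384x512 bool, what is visible of it) and "extent" ([left, top, right, bottom] in pixels, round what is visible of it).
- tip_of(camera, query): "at" ([row, column] in pixels: a listed point, or the origin of a listed thing).
The state is a dict: "time": time; "q": joint angles; "joint_vel": joint speeds; "joint_torque": joint torques, N m; "tool_pos": TCP position; "tcp_rot": TCP orientation; "wrist_force": force on the tool from outside, world axes, zero at the start; "torque": the same for the moment, N m; "width": opening from 0.0 (shut) to 1.0 (fully open); "grip_force": force on a finger pad.
Only numpy, scipy, OpenCV 4.12 (cv2) and the standard library are available. Lean on these libraries where they do the work, as an engineer would, in place of code of your own. Each camera call takes 0.05 s, during which the arm holds its last target. There are 200 camera calls.

## Working session

There is one attempt and no reset: what is moved stays moved. The work goes in short steps, Python scripts to look and compute and a tool call to move; the robot and the scene stay as the last step left them, time stands still between calls to the robot, and variables do not carry over. Pictures are saved under pics/ and viewed, at most 10 in all, crops included, and the job is handed in when it is done.

Besides the shell and the picture viewer there is one more tool, called after ">>>" as a command line: name --argument value ..., lists and objects as JSON in quotes. step_arm: Moves the arm, as the interface text tells. Its arguments: {"type":"object","properties":{"targets":{"type":"array","items":{"type":"array"}},"grip_force":{"type":"number"}},"required":["targets"]}

```bash
mkdir -p pics; ls; cat > h.py <<'E'
import numpy as np, cv2
from workcell import *
def P(c):
    k=calibration(c); return np.array(k["camera_matrix"])@np.c_[np.array(k["R"]),np.array(k["t"])]
def tri(obs):
    # obs: list of (P,(row,col))
    A=[]
    for p,(r,c) in obs: A+= [c*p[2]-p[0], r*p[2]-p[1]]
    v=np.linalg.svd(np.array(A))[2][-1]; return v[:3]/v[3]
def atz(p,rc,z):
    r,c=rc; A=np.array([c*p[2]-p[0], r*p[2]-p[1]]); 
    return np.linalg.solve(A[:,:2],-(A[:,2]*z+A[:,3]))
def proj(p,X):
    v=p@np.append(X,1); return v[1]/v[2],v[0]/v[2]
E
python3 - <<'E'
from h import *
ims=[]
for c in ["side","top"]:
    im=read_camera(c)[:,:,::-1]; ims.append(im)
    k=calibration(c); print(c,k["camera_matrix"],"cam at",-np.array(k["R"]).T@k["t"])
    for q in ["injector","knob_top","pressure_pin","nozzle_tip","mould_back","mould"]:
        print(q,[(np.round(d["at"],1),round(d["score"],2)) for d in tip_of(c,q)[:2]])
cv2.imwrite("pics/a.png",ims[0]);cv2.imwrite("pics/b.png",ims[1])
s=read_state();print(s)
E
```

```text
pics
side [[391.08847461   0.         256.33579239]
 [  0.         391.08847461 194.84763837]
 [  0.           0.           1.        ]] cam at [ 0.4886213  -0.61114823  0.76512665]
injector [(array([198.5, 245.3]), 0.57)]
knob_top [(array([130.7, 240.2]), 0.5)]
pressure_pin [(array([145.5, 226.7]), 0.56)]
nozzle_tip [(array([199.2, 282.6]), 0.68), (array([196.8, 232. ]), 0.54)]
mould_back [(array([220.3, 223. ]), 0.63)]
mould [(array([215.3, 223.2]), 0.66)]
top [[450.01150344   0.         258.81099644]
 [  0.         450.01150344 191.77788734]
 [  0.           0.           1.        ]] cam at [0.42402138 0.11856265 1.10696643]
injector [(array([215.6, 188. ]), 0.92)]
knob_top [(array([200.1, 167.1]), 0.62)]
pressure_pin [(array([224.1, 159.7]), 0.43), (array([230.1, 242.2]), 0.17)]
nozzle_tip [(array([224.6, 218.2]), 0.42)]
mould_back [(array([236.2, 239.5]), 0.7), (array([236.9, 252.7]), 0.63)]
mould [(array([234.4, 241.3]), 0.96), (array([221. , 301.6]), 0.71)]
{'time': 0.7, 'q': array([-1.19793628e+00,  2.63810947e-01,  1.60396415e+00,  2.95098130e-06,
        1.27373193e+00, -3.68731517e-02]), 'joint_vel': array([ 0.00099164,  0.00083922,  0.00046587,  0.00206139, -0.00126221,
        0.0003047 ]), 'joint_torque': array([ 1.78055443e-04, -5.14842474e+01, -3.67610478e+01,  1.12508606e-04,
        6.60494352e-04, -6.04040594e-06]), 'tool_pos': array([ 0.26891096, -0.61911948,  0.30395918]), 'tcp_rot': array([3.07581417e+00, 6.39096373e-01, 2.68577322e-05]), 'wrist_force': array([ 0.48302074,  0.09577819, -0.58360626]), 'torque': array([-0.01041091, -0.02452851, -0.03843135]), 'grip_force': 0.0, 'width': 1.0023496847282891}
```

View pics/a.png

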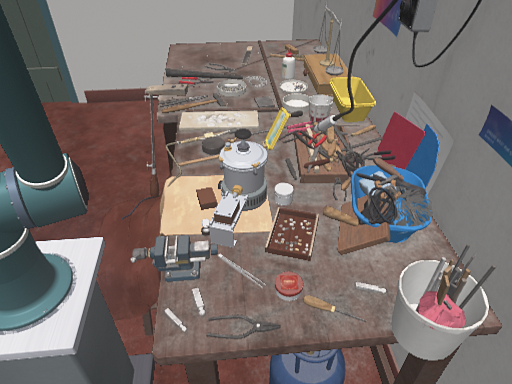

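View pics/b.png

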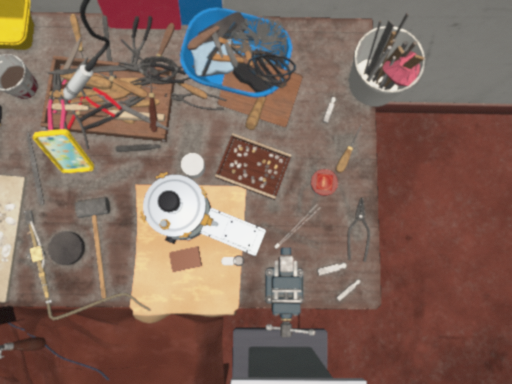

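The side view shows the pot at about (row 170, col 243) with its knob near (147, 243), the rest and mould near (210, 230), and the spare at (198, 206). In the top view the knob is at (201, 168), the mould plate at (232, 235), and the spare at (259, 185). The network's side knob point (131, 240) may be the black disc behind the pot, so I'll check it on enlarged crops.

```bash
python3 - <<'E'
from h import *
a=cv2.imread("pics/a.png");b=cv2.imread("pics/b.png")
A=cv2.resize(a[110:260,180:300],None,fx=4,fy=4,interpolation=cv2.INTER_CUBIC)
B=cv2.resize(b[165:275,130:280],None,fx=4,fy=4,interpolation=cv2.INTER_CUBIC)
C=np.zeros((600,480+320,3),np.uint8)
cv2.imwrite("pics/c.png",A);cv2.imwrite("pics/d.png",B)
ps,pt=P("side"),P("top")
print(tri([(ps,(147,243)),(pt,(201,168))]))
for n,s,t in [("inj",(198.5,245.3),(215.6,188)),("mould",(215.3,223.2),(234.4,241.3)),("mback",(220.3,223),(236.2,239.5)),("noz",(196.8,232),(224.6,218.2)),("pin",(145.5,226.7),(224.1,159.7))]:
    X=tri([(ps,s),(pt,t)]);print(n,X.round(4),np.round(proj(ps,X),1),np.round(proj(pt,X),1))
for z in(.229,.207): print(atz(pt,(201,168),z))
E
```

```text
[0.54432098 0.28988595 0.17467446]
inj [0.5378 0.2714 0.0032] [198.8 243.5] [213.9 188. ]
mould [0.4813 0.1383 0.0664] [215.  225.1] [236.  241.4]
mback [0.479  0.1429 0.0439] [220.1 224.6] [237.6 239.6]
noz [0.5045 0.191  0.0825] [196.7 232.7] [225.2 218.2]
pin [0.498  0.3057 0.1717] [145.5 226.9] [224.3 159.7]
[0.5394154 0.280025 ]
[0.54230693 0.28407091]
```

View pics/c.png

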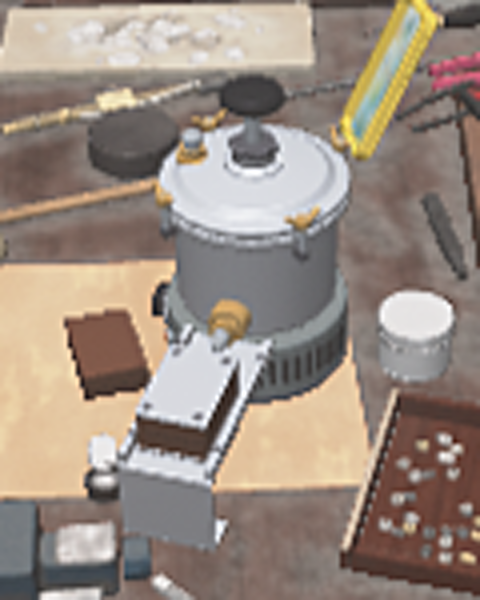

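View pics/d.png

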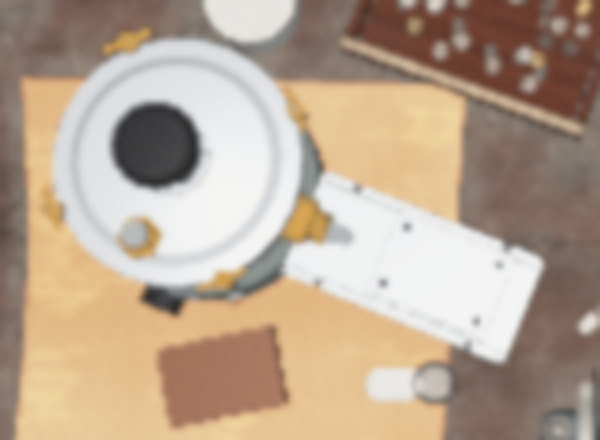

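The side crop shows the mushroom knob top at about (row 95, col 252), i.e. full-picture (133.7, 243), standing on a collar. The pin on its bushing is at crop (135, 190) and looks to be in. In the top crop the knob is at (145, 156), the pin at (232, 139), and the rest end corners at (262, 543) and (360, 503).

```bash
python3 - <<'E'
from h import *
ps,pt=P("side"),P("top")
k=tri([(ps,(133.7,243)),(pt,(201.2,169))]);print("knob",k,proj(ps,k),proj(pt,k))
print("knob top@.229",atz(pt,(201.2,169),.229),"side",atz(ps,(133.7,243),.229))
f=lambda r,c:(165+r/4,130+c/4)
c1=atz(pt,f(262,543),.072);c2=atz(pt,f(360,503),.072);e=(c1+c2)/2
l1=atz(pt,f(172,325),.072);l2=atz(pt,f(275,285),.072)
print("end",c1,c2,np.linalg.norm(c1-c2))
for a,b in((c1,l1),(c2,l2)): d=a-b;print(np.degrees(np.arctan2(d[1],d[0])))
d=(c1-l1)+(c2-l2);d/=np.linalg.norm(d)
o=e-.2*d;print("dir",d,"origin",o)
print("from knob",k[:2]+.2*d, np.degrees(np.arctan2(*(e-k[:2])[::-1])),np.linalg.norm(e-k[:2]))
pin=tri([(ps,(110+130/4,180+191/4)),(pt,f(232,139))]);print("pin",pin,np.linalg.norm(pin[:2]-k[:2]))
# rest end in side view
g=lambda r,c:(110+r/4,180+c/4)
print("side end corners",atz(ps,g(465,120),.072),atz(ps,g(482,215),.072))
mb=[(1.,1.)]
for rc in (g(405,137),g(425,207)): print("mould back top edge",atz(ps,rc,.097),)
cs=read_state();print(cs["tool_pos"],cs["time"])
E
```

```text
knob [0.54066677 0.27926484 0.22256681] (np.float64(133.7696346197127), np.float64(242.61724620565957)) (np.float64(200.80762570801198), np.float64(168.9955989372766))
knob top@.229 [0.53904282 0.27805679] side [0.5410668  0.26895402]
end [0.49430676 0.08246165] [0.4383438  0.10488338] 0.06028753052582205
-111.83465230208937
-110.57879011619778
dir [-0.3618207  -0.93224771] origin [0.53868942 0.28012206]
from knob [0.46830263 0.0928153 ] -111.82923163453242 0.19992790998705695
pin [0.49989645 0.29206684 0.18977055] 0.042733010729041634
side end corners [0.44213818 0.09479091] [0.50057778 0.07408223]
mould back top edge [0.45492269 0.1219903 ]
mould back top edge [0.49789832 0.09934524]
[ 0.26891096 -0.61911948  0.30395918] 0.7
```

>>> step_arm --targets '[[[0, 0, -0.113], [0, 0, -10], 0], [[0, 0, -0.113], [0, 0, -10], 0], [[0, 0, -0.113], [0, 0, -10], 0], [[0, 0, -0.113], [0, 0, -10], 0], [[0, 0, -0.113], [0, 0, -10], 0]]'

```text
time: 1.12
tool_pos: [0.2689, -0.6191, 0.3544]
tcp_rot: [-2.772, -1.479, 0.0]
wrist_force: [-0.1, -0.4, -0.3]
width: 0.3
grip_force: 0.0
```

>>> step_arm --targets '[[[0, 0, -0.113], [0, 0, -10], 0], [[0, 0, -0.111], [0, 0, -10], 0]]'

```text
time: 1.28
tool_pos: [0.2689, -0.6191, 0.3744]
tcp_rot: [2.589, 1.779, 0.0]
wrist_force: [1.0, -0.3, 0.4]
width: 0.006
grip_force: 0.0
```

```bash
cat >> h.py <<'E'
from scipy.spatial.transform import Rotation as Ro
def to(x,y,z=None):
    s=read_state(); R=Ro.from_rotvec(s["tcp_rot"]).as_matrix(); p=s["tool_pos"]
    print("t",round(s["time"],2),"p",p.round(4),"F",s["wrist_force"].round(1),"q",s["q"].round(2),"xang",np.degrees(np.arctan2(R[1,0],R[0,0])).round(1),"zax",R[:,2].round(3))
    d=np.array([x,y,p[2] if z is None else z])-p; print("tool shift mm",(R.T@d*1000).round(1))
E
python3 - <<'E'
from h import *
print(nose_length); to(.54,.279,.37)
E
```

```text
0.0726
t 1.28 p [ 0.2689 -0.6191  0.3744] F [ 1.  -0.3  0.4] q [-1.2   0.23  1.52  0.    1.39 -0.83] xang 69.0 zax [ 0. -0. -1.]
tool shift mm [935.6 -68.7   4.4]
```

>>> step_arm --targets '[[[0, 0, 0], [37, -2.7, 0], 0], [[0, 0, 0], [37, -2.7, 0], 0], [[0, 0, 0], [37, -2.7, 0], 0], [[0, 0, 0], [37, -2.7, 0], 0], [[0, 0, 0], [37, -2.7, 0], 0]]'

```text
time: 1.7
tool_pos: [0.3237, -0.4403, 0.3739]
tcp_rot: [2.594, 1.771, 0.0]
wrist_force: [1.4, -0.2, -0.3]
width: -0.001
grip_force: 0.0
```

>>> step_arm --targets '[[[0, 0, 0], [37, -2.7, 0], 0], [[0, 0, 0], [37, -2.7, 0], 0], [[0, 0, 0], [37, -2.7, 0], 0], [[0, 0, 0], [37, -2.7, 0], 0], [[0, 0, 0], [37, -2.7, 0], 0]]'

```text
time: 2.12
tool_pos: [0.3783, -0.2629, 0.3742]
tcp_rot: [2.594, 1.771, 0.001]
wrist_force: [1.8, 0.1, -0.5]
width: -0.003
grip_force: 0.0
```

>>> step_arm --targets '[[[0, 0, 0], [37, -2.7, 0], 0], [[0, 0, 0], [37, -2.7, 0], 0], [[0, 0, 0], [37, -2.7, 0], 0], [[0, 0, 0], [37, -2.7, 0], 0], [[0, 0, 0], [37, -2.7, 0], 0]]'

```text
time: 2.53
tool_pos: [0.433, -0.0856, 0.3743]
tcp_rot: [2.593, 1.772, 0.001]
wrist_force: [0.4, -0.3, 0.2]
width: 0.003
grip_force: 0.0
```

>>> step_arm --targets '[[[0, 0, 0], [37, -2.7, 0], 0], [[0, 0, 0], [37, -2.7, 0], 0], [[0, 0, 0], [37, -2.7, 0], 0], [[0, 0, 0], [37, -2.7, 0], 0], [[0, 0, 0], [37, -2.7, 0], 0]]'

```text
time: 2.95
tool_pos: [0.4877, 0.0919, 0.3743]
tcp_rot: [2.593, 1.772, 0.001]
wrist_force: [1.7, -0.1, -0.3]
width: 0.003
grip_force: 0.0
```

```bash
python3 - <<'E'
from h import *
to(.54,.279,.37)
k=calibration("wrist");print(-np.array(k["R"]).T@k["t"],np.array(k["R"]).round(2))
p=P("wrist")
cv2.imwrite("pics/w1.png",read_camera("wrist")[:,:,::-1])
print(proj(p,[.54,.279,.229]),proj(p,[.5,.292,.19]),proj(p,[.475,.11,.08]))
for q in ["knob_top","pressure_pin","nozzle_tip","mould_back","mould"]:
    print(q,[(np.round(d["at"],1),round(d["score"],2)) for d in tip_of("wrist",q)[:2]])
E
```

```text
t 2.95 p [0.4877 0.0919 0.3743] F [ 1.7 -0.1 -0.3] q [ 0.14 -0.12  1.88 -0.    1.38  0.51] xang 68.7 zax [ 0.001  0.    -1.   ]
tool shift mm [193.4 -19.2   4.4]
[0.51663501 0.16890869 0.44277159] [[ 0.93 -0.36  0.  ]
 [-0.35 -0.88  0.32]
 [-0.11 -0.3  -0.95]]
(np.float64(-108.474927192204), np.float64(228.57102956192304)) (np.float64(-67.35664838532426), np.float64(174.6505384171958)) (np.float64(154.5699063294042), np.float64(246.59556223503904))
knob_top []
pressure_pin [(array([276.4, 320.2]), 0.34)]
nozzle_tip [(array([ 80.6, 246.5]), 0.48)]
mould_back [(array([155.2, 246.1]), 0.91)]
mould [(array([124.1, 246.2]), 0.62)]
```

View pics/w1.png

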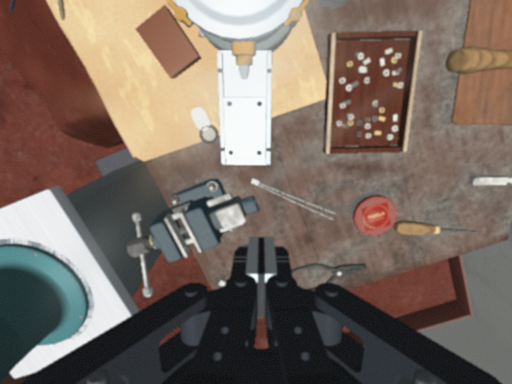

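The wrist view shows the rest running up the image, symmetric about col 246, so the tool is aligned with it. The mould's back is near (157, 246), the nozzle near (68, 244), and the pot at the top edge. I'll move closer to see the knob and pin.

>>> step_arm --targets '[[[0, 0, 0], [31, -3.8, 0], 0], [[0, 0, 0], [31, -3.8, 0], 0], [[0, 0, 0], [31, -3.8, 0], 0], [[0, 0, 0], [0, 0, 0], 0]]'

```text
time: 3.58
tool_pos: [0.5117, 0.1828, 0.3739]
tcp_rot: [-2.592, -1.772, -0.003]
wrist_force: [-0.0, -0.3, 0.1]
width: -0.003
grip_force: 0.0
```

```bash
python3 - <<'E'
from h import *
to(.54,.279,.37)
p=P("wrist");ps,pt=P("side"),P("top")
cv2.imwrite("pics/w2.png",read_camera("wrist")[:,:,::-1])
print(proj(p,[.54,.279,.229]),proj(p,[.5,.292,.19]),proj(p,[.475,.11,.08]))
for q in ["knob_top","pressure_pin","nozzle_tip","mould_back","mould"]:
    print(q,[(np.round(d["at"],1),round(d["score"],2)) for d in tip_of("wrist",q)[:2]])
np.save("pw2.npy",p)
E
```

```text
t 3.58 p [0.5117 0.1828 0.3739] F [-0.  -0.3  0.1] q [ 0.3  -0.02  1.8   0.    1.37  0.67] xang 68.7 zax [ 0.001  0.003 -1.   ]
tool shift mm [99.9 -8.6  4.2]
(np.float64(68.72624448515596), np.float64(249.4848145136645)) (np.float64(76.35986183023809), np.float64(199.07775008545028)) (np.float64(223.55660859114033), np.float64(255.8147751364236))
knob_top [(array([ 64.5, 252.3]), 0.85)]
pressure_pin [(array([ 71.3, 196. ]), 0.8)]
nozzle_tip [(array([160.5, 252.4]), 0.48)]
mould_back [(array([226. , 252.3]), 0.85)]
mould [(array([195.2, 254.3]), 0.77)]
```

View pics/w2.png

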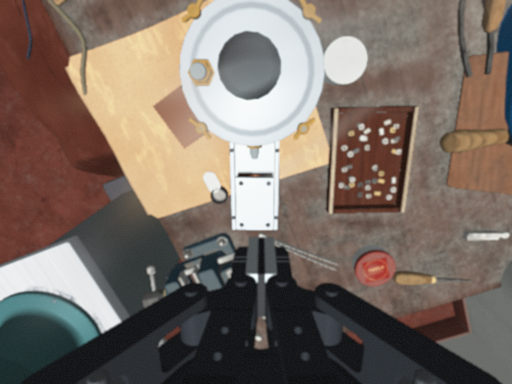

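The knob is centred at about (65, 249), the pin at (71, 200), and the mould back near (226, 253). All are within 4 px of the predictions.

```bash
python3 - <<'E'
from h import *
p=np.load("pw2.npy");ps,pt=P("side"),P("top")
o=[(ps,(133.7,243)),(pt,(201.2,169)),(p,(65,249.3))]
for s in (o,o[1:],[o[0],o[2]]):
    X=tri(s);print(X.round(4))
X=tri(o);print([np.round(proj(q,X),1) for q,_ in o])
print(atz(p,(65,249.3),.229))
# mould back top edge midpoints: w2 row~230 bottom; use network
print("mould_back @.08",atz(p,(225,252.5),.08))
to(.541,.280,.37)
E
```

```text
[0.5408 0.2803 0.2218]
[0.5415 0.2823 0.2082]
[0.5414 0.2819 0.2211]
[array([133.8, 242.6]), array([200.8, 168.6]), array([ 67.4, 250.2])]
[0.5407512  0.28118943]
mould_back @.08 [0.4700276  0.10964934]
t 3.88 p [0.5107 0.1791 0.374 ] F [ 0.3 -0.7  0.5] q [ 0.29 -0.03  1.8  -0.    1.37  0.67] xang 68.6 zax [ 0. -0. -1.]
tool shift mm [105.   -8.6   4. ]
```

>>> step_arm --targets '[[[0, 0, 0], [35, -3, 0], 0], [[0, 0, 0], [35, -3, 0], 0], [[0, 0, 0], [36, -3, 0], 0], [[0, 0, 0], [0, 0, 30], 0], [[0, 0, 0], [0, 0, 30], 0]]'

```text
time: 4.3
tool_pos: [0.5428, 0.2841, 0.3161]
tcp_rot: [2.592, 1.773, 0.01]
wrist_force: [0.3, 0.0, -0.7]
width: -0.002
grip_force: 0.0
```

```bash
python3 - <<'E'
from h import *
to(.541,.281,.3016)
E
```

```text
t 4.3 p [0.5428 0.2841 0.3161] F [ 0.3  0.  -0.7] q [ 0.44  0.14  1.73 -0.    1.27  0.81] xang 68.7 zax [ 0.006  0.003 -1.   ]
tool shift mm [-3.6 -0.6 14.5]
```

Back 2 mm, then down in small rows, watching the force.

>>> step_arm --targets '[[[0, 0, 0], [-2, 0, 5], 0], [[0, 0, 0], [0, 0, 7], 0], [[0, 0, 0], [0, 0, 6], 0], [[0, 0, 0], [0, 0, 6], 0]]'

```text
time: 4.63
tool_pos: [0.5406, 0.28, 0.2927]
tcp_rot: [2.595, 1.77, 0.003]
wrist_force: [-4.5, -2.2, 8.3]
width: -0.001
grip_force: 4.0
```

>>> step_arm --targets '[[[0, 0, 0], [0, 0, 6], 0], [[0, 0, 0], [0, 0, 5], 0], [[0, 0, 0], [0, 0, 0], 0]]'

```text
time: 4.88
tool_pos: [0.5407, 0.28, 0.2823]
tcp_rot: [2.595, 1.77, 0.004]
wrist_force: [-6.0, -2.6, 10.8]
width: 0.001
grip_force: 5.3
```

```bash
python3 - <<'E'
from h import *
to(.541,.281,.2796)
E
```

```text
t 4.88 p [0.5407 0.28   0.2823] F [-6.  -2.6 10.8] q [ 0.44  0.15  1.78 -0.    1.21  0.81] xang 68.6 zax [ 0.002  0.001 -1.   ]
tool shift mm [ 1.  -0.1  2.7]
```

>>> step_arm --targets '[[[0, 0, 0], [0, 0, 4], 0], [[0, 0, 0], [0, 0, 0], 0]]'

```text
time: 5.05
tool_pos: [0.5411, 0.2802, 0.2802]
tcp_rot: [2.594, 1.77, 0.007]
wrist_force: [-6.6, -3.1, 11.0]
width: 0.003
grip_force: 5.6
```

>>> step_arm --targets '[[[0, 0, 0], [0, 0, -10], 0], [[0, 0, 0], [0, 0, -12], 0], [[0, 0, 0], [0, 0, -10], 0], [[0, 0, 0], [0, 0, -2], 0]]'

```text
time: 5.38
tool_pos: [0.542, 0.2808, 0.3134]
tcp_rot: [2.594, 1.77, 0.011]
wrist_force: [-0.0, 0.5, 0.6]
width: -0.001
grip_force: 0.0
```

```bash
python3 - <<'E'
from h import *
to(.541,.281,.2796)
E
```

```text
t 5.38 p [0.542  0.2808 0.3134] F [-0.   0.5  0.6] q [ 0.44  0.13  1.74 -0.    1.26  0.81] xang 68.6 zax [ 0.007  0.003 -1.   ]
tool shift mm [-0.4 -1.1 33.8]
```

>>> step_arm --targets '[[[0, 0, 0], [0, 0, 12], 0], [[0, 0, 0], [0, 0, 13], 0], [[0, 0, 0], [0, 0, 13], 0], [[0, 0, 0], [0, 0, 2], 0], [[0, 0, 0], [0, 0, 0], 0]]'

```text
time: 5.8
tool_pos: [0.5428, 0.2816, 0.2796]
tcp_rot: [2.592, 1.771, 0.017]
wrist_force: [-12.3, -7.1, 45.4]
width: 0.002
grip_force: 22.6
```

>>> step_arm --targets '[[[0, 0, 0], [0, 0, -14], 0], [[0, 0, 0], [0, 0, -13], 0], [[0, 0, 0], [0, 0, -12], 0], [[0, 0, 0], [0, 0, 0], 0]]'

```text
time: 6.13
tool_pos: [0.5409, 0.281, 0.3093]
tcp_rot: [2.594, 1.772, 0.004]
wrist_force: [-0.4, 0.3, 0.2]
width: 0.001
grip_force: 0.0
```

>>> step_arm --targets '[[[0, 0, 0], [0, 0, 12], 0], [[0, 0, 0], [0, 0, 13], 0], [[0, 0, 0], [0, 0, 13], 0], [[0, 0, 0], [0, 0, 3], 0], [[0, 0, 0], [0, 0, 0], 0]]'

```text
time: 6.55
tool_pos: [0.5416, 0.2814, 0.2794]
tcp_rot: [2.592, 1.772, 0.012]
wrist_force: [-20.6, -8.8, 61.0]
width: 0.001
grip_force: 30.5
```

>>> step_arm --targets '[[[0, 0, 0], [0, 0, -14], 0], [[0, 0, 0], [0, 0, -13], 0], [[0, 0, 0], [0, 0, -14], 0], [[0, 0, 0], [0, 0, 0], 0]]'

```text
time: 6.88
tool_pos: [0.5404, 0.281, 0.3083]
tcp_rot: [2.594, 1.772, 0.002]
wrist_force: [0.6, 0.4, -0.1]
width: -0.0
grip_force: 0.0
```

```bash
python3 - <<'E'
from h import *
to(.541,.281,.2796)
E
```

```text
t 6.88 p [0.5404 0.281  0.3083] F [ 0.6  0.4 -0.1] q [0.44 0.14 1.75 0.   1.26 0.81] xang 68.7 zax [ 0.001  0.001 -1.   ]
tool shift mm [ 0.2  0.5 28.7]
```

>>> step_arm --targets '[[[0, 0, 0], [0, 0, 12], 0], [[0, 0, 0], [0, 0, 12], 0], [[0, 0, 0], [0, 0, 7], 0], [[0, 0, 0], [0, 0, 2], 0], [[0, 0, 0], [0, 0, 0], 0]]'

```text
time: 7.3
tool_pos: [0.541, 0.2813, 0.2797]
tcp_rot: [2.593, 1.772, 0.006]
wrist_force: [-7.4, -3.5, 35.1]
width: 0.003
grip_force: 17.1
```

>>> step_arm --targets '[[[0, 0, 0], [0, 0, -11], 0], [[0, 0, 0], [0, 0, -11], 0], [[0, 0, 0], [0, 0, -11], 0], [[0, 0, 0], [0, 0, 0], 0]]'

```text
time: 7.63
tool_pos: [0.54, 0.2807, 0.3066]
tcp_rot: [-2.594, -1.772, 0.002]
wrist_force: [0.8, -0.1, -0.1]
width: 0.002
grip_force: 0.0
```

```bash
python3 - <<'E'
from h import *
to(.541,.281,.2796)
s=read_camera("side")[:,:,::-1]; cv2.imwrite("pics/s2.png",cv2.resize(s[110:170,200:280],None,fx=6,fy=6,interpolation=cv2.INTER_CUBIC))
p=P("wrist");cv2.imwrite("pics/w3.png",read_camera("wrist")[:,:,::-1]); print(proj(p,[.5,.292,.185]))
E
```

```text
t 7.63 p [0.54   0.2807 0.3066] F [ 0.8 -0.1 -0.1] q [0.44 0.14 1.75 0.   1.26 0.81] xang 68.7 zax [-0.001 -0.001 -1.   ]
tool shift mm [ 0.7  0.9 27. ]
(np.float64(223.51875060443527), np.float64(204.60769525255873))
```

View pics/s2.png

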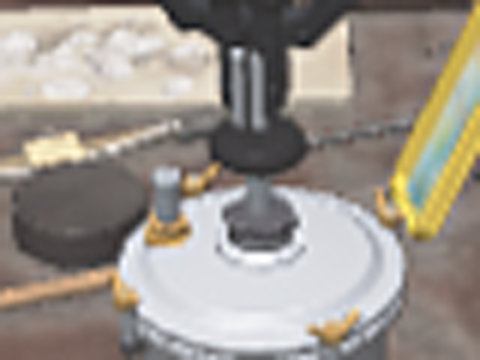

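The side crop shows the fingertips centred over the knob, now back up. The pin stands well out at crop (195, 168), about 13–14 mm, with no groove showing yet. I'll carry on pumping.

>>> step_arm --targets '[[[0, 0, 0], [0, 0, 12], 0], [[0, 0, 0], [0, 0, 11], 0], [[0, 0, 0], [0, 0, 7], 0], [[0, 0, 0], [0, 0, 0], 0], [[0, 0, 0], [0, 0, 0], 0]]'

```text
time: 8.15
tool_pos: [0.5398, 0.2806, 0.2798]
tcp_rot: [2.594, 1.772, -0.001]
wrist_force: [-5.8, -3.9, 20.7]
width: 0.001
grip_force: 10.5
```

>>> step_arm --targets '[[[0, 0, 0], [0, 0, -10], 0], [[0, 0, 0], [0, 0, -11], 0], [[0, 0, 0], [0, 0, -10], 0], [[0, 0, 0], [0, 0, 0], 0]]'

```text
time: 8.48
tool_pos: [0.5402, 0.2809, 0.3086]
tcp_rot: [-2.594, -1.772, -0.0]
wrist_force: [0.8, 0.5, 0.2]
width: 0.003
grip_force: 0.0
```

>>> step_arm --targets '[[[0, 0, 0], [0, 0, 12], 0], [[0, 0, 0], [0, 0, 11], 0], [[0, 0, 0], [0, 0, 8], 0], [[0, 0, 0], [0, 0, 0], 0], [[0, 0, 0], [0, 0, 0], 0]]'

```text
time: 8.9
tool_pos: [0.5411, 0.2813, 0.2798]
tcp_rot: [2.593, 1.772, 0.005]
wrist_force: [-3.1, -1.7, 19.1]
width: -0.002
grip_force: 9.4
```

>>> step_arm --targets '[[[0, 0, 0], [0, 0, -10], 0], [[0, 0, 0], [0, 0, -11], 0], [[0, 0, 0], [0, 0, -10], 0], [[0, 0, 0], [0, 0, 0], 0]]'

```text
time: 9.23
tool_pos: [0.5402, 0.2809, 0.3084]
tcp_rot: [-2.594, -1.772, 0.0]
wrist_force: [0.5, -0.4, 0.3]
width: 0.0
grip_force: 0.0
```

>>> step_arm --targets '[[[0, 0, 0], [0, 0, 12], 0], [[0, 0, 0], [0, 0, 11], 0], [[0, 0, 0], [0, 0, 8], 0], [[0, 0, 0], [0, 0, 0], 0], [[0, 0, 0], [0, 0, 0], 0]]'

```text
time: 9.65
tool_pos: [0.5409, 0.2812, 0.2798]
tcp_rot: [2.593, 1.772, 0.005]
wrist_force: [-2.2, -1.5, 19.0]
width: -0.002
grip_force: 9.9
```

>>> step_arm --targets '[[[0, 0, 0], [0, 0, -10], 0], [[0, 0, 0], [0, 0, -11], 0], [[0, 0, 0], [0, 0, -10], 0], [[0, 0, 0], [0, 0, 0], 0]]'

```text
time: 9.98
tool_pos: [0.54, 0.2808, 0.3081]
tcp_rot: [-2.594, -1.772, 0.001]
wrist_force: [-0.6, -0.7, -0.1]
width: 0.003
grip_force: 0.0
```

One extra stroke for margin (it does no harm once the pin is out), then I look.

>>> step_arm --targets '[[[0, 0, 0], [0, 0, 12], 0], [[0, 0, 0], [0, 0, 11], 0], [[0, 0, 0], [0, 0, 8], 0], [[0, 0, 0], [0, 0, 0], 0], [[0, 0, 0], [0, 0, 0], 0]]'

```text
time: 10.4
tool_pos: [0.5408, 0.2811, 0.2798]
tcp_rot: [2.594, 1.772, 0.004]
wrist_force: [-3.1, -1.3, 19.9]
width: 0.002
grip_force: 10.2
```

>>> step_arm --targets '[[[0, 0, 0], [0, 0, -10], 0], [[0, 0, 0], [0, 0, -11], 0], [[0, 0, 0], [0, 0, -10], 0], [[0, 0, 0], [0, 0, 0], 0]]'

```text
time: 10.73
tool_pos: [0.54, 0.2808, 0.3081]
tcp_rot: [-2.594, -1.772, 0.001]
wrist_force: [-0.1, -0.2, 0.4]
width: 0.002
grip_force: 0.0
```

```bash
python3 - <<'E'
from h import *
s=read_camera("side")[:,:,::-1]; cv2.imwrite("pics/s3.png",cv2.resize(s[125:165,205:265],None,fx=8,fy=8,interpolation=cv2.INTER_CUBIC))
for d in cut_out("side","pressure_pin")[:2]: print(d["extent"],d["score"])
to(.54,.28,.37)
E
```

```text
[208.6, 195.3, 238.0, 222.8] 0.52
t 10.83 p [0.5391 0.2803 0.3059] F [-0.1 -0.8  0.3] q [ 0.44  0.14  1.75 -0.    1.26  0.81] xang 68.7 zax [-0.004 -0.002 -1.   ]
tool shift mm [ -0.2   0.8 -64.1]
```

View pics/s3.png

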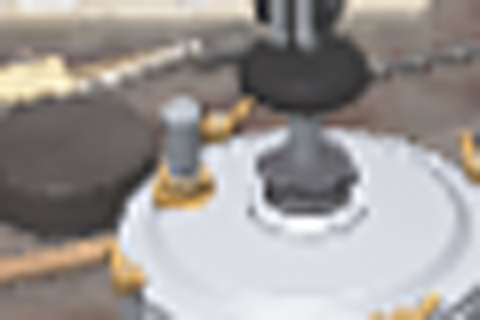

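The pin's head top is at crop (97, 180), and a dark band then a lighter step shows at its foot near (172, 183), which suggests the groove. To confirm, I'll back off along the rest, tilt the tool forward, and look with the wrist camera.

>>> step_arm --targets '[[[0, 0, 0], [0, 0, -23], 0], [[0, 0, 0], [0, 0, -23], 0], [[0, 0, 0], [0, 0, -18], 0]]'

```text
time: 11.08
tool_pos: [0.5393, 0.2804, 0.3705]
tcp_rot: [-2.593, -1.772, 0.008]
wrist_force: [0.8, 0.9, 0.0]
width: -0.004
grip_force: 0.0
```

>>> step_arm --targets '[[[0, 0, 0], [-40, 0, 0], 0], [[0, 0, 0], [-40, 0, 0], 0], [[0, 0, 0], [-40, 0, 0], 0], [[0, 0, 0], [-40, 0, 0], 0], [[0, 0, 0], [-40, 0, 0], 0]]'

```text
time: 11.5
tool_pos: [0.4655, 0.0931, 0.3696]
tcp_rot: [-2.591, -1.772, 0.007]
wrist_force: [-0.4, -0.0, 0.4]
width: -0.0
grip_force: 0.0
```

>>> step_arm --targets '[[[0, 0.12, 0], [0, 0, 20], 0], [[0, 0.12, 0], [0, 0, 20], 0], [[0, 0.12, 0], [0, 0, 20], 0], [[0, 0.12, 0], [0, 0, 0], 0], [[0, 0.12, 0], [0, 0, 0], 0]]'

```text
time: 11.92
tool_pos: [0.4682, 0.1013, 0.3098]
tcp_rot: [-2.242, -1.528, -0.694]
wrist_force: [-0.4, 1.2, 0.0]
width: -0.001
grip_force: 0.0
```

```bash
python3 - <<'E'
from h import *
to(.46,.074,.31)
p=P("wrist");im=read_camera("wrist")[:,:,::-1]; cv2.imwrite("pics/w4full.png",im)
r,c=map(int,proj(p,[.5,.297,.187]));print(r,c,"head top at .201/.191:",proj(p,[.5,.297,.201]),proj(p,[.5,.297,.191]),"lid",proj(p,[.5,.297,.170]))
r=max(r,50)
cv2.imwrite("pics/w4.png",cv2.resize(im[r-50:r+50,c-50:c+80],None,fx=6,fy=6,interpolation=cv2.INTER_CUBIC)); print("crop origin",r-50,c-50)
np.save("pw4.npy",p)
for q in ("mould_back","nozzle_tip","pressure_pin"): print(q,[(np.round(d["at"],1),round(d["score"],2)) for d in tip_of("wrist",q)[:2]])
print(proj(p,[.4713,.1095,.08]))
E
```

```text
t 11.92 p [0.4682 0.1013 0.3098] F [-0.4  1.2  0. ] q [-0.17 -0.22  2.17  0.66  1.14 -0.06] xang 68.4 zax [ 0.203  0.53  -0.823]
tool shift mm [-23.3   2.4 -16.3]
85 216 head top at .201/.191: (np.float64(75.35369507518163), np.float64(213.611478331337)) (np.float64(82.86712918141644), np.float64(215.41667922217144)) lid (np.float64(96.96089422876571), np.float64(218.80289075460155))
crop origin 35 166
mould_back []
nozzle_tip [(array([216.6, 265.5]), 0.54)]
pressure_pin [(array([ 82.9, 213.6]), 0.59)]
(np.float64(296.5062087478737), np.float64(262.64078091747075))
```

View pics/w4.png

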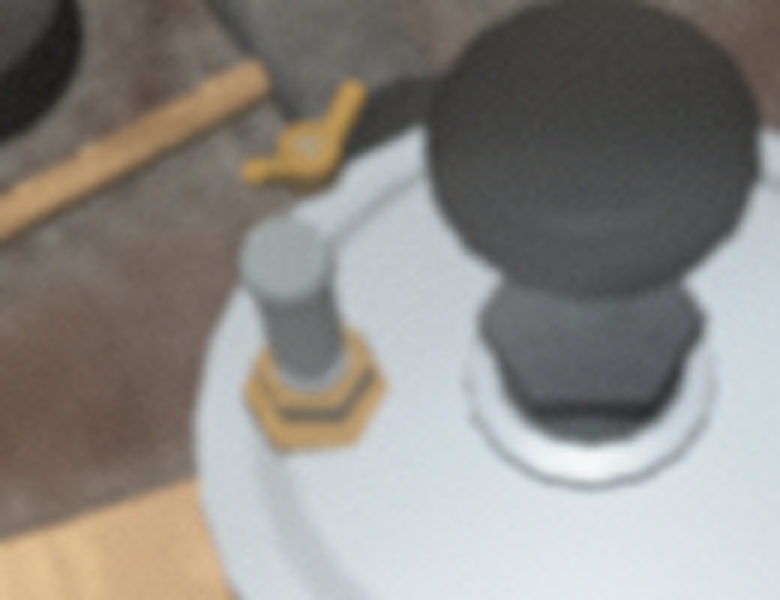

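The oblique view shows the pin standing tall. Its head is centred at crop (258, 285), the hex bushing at about (395, 315), and a dark-then-light band lies at the foot near (350–385, 308). I'll check this with numbers from the raw pixels.

```bash
python3 - <<'E'
from h import *
im=cv2.imread("pics/w4full.png"); 
for r in range(72,112):
    c=213.5+(r-78)*0.24
    c0=int(round(c)); print(r,c0,[tuple(int(v) for v in im[r,k]) for k in (c0-2,c0,c0+2)], [int(im[r,k].mean()) for k in range(c0-11,c0+12)])
E
```

```text
72 212 [(153, 155, 152), (160, 160, 154), (167, 166, 160)] [112, 110, 108, 108, 103, 103, 109, 126, 142, 153, 156, 158, 158, 164, 164, 170, 173, 179, 187, 191, 187, 179, 175]
73 212 [(163, 163, 158), (165, 164, 157), (165, 165, 159)] [113, 112, 108, 104, 104, 109, 129, 147, 156, 161, 163, 162, 163, 163, 164, 161, 164, 169, 180, 182, 179, 173, 170]
74 213 [(167, 166, 160), (163, 164, 158), (162, 161, 156)] [107, 106, 104, 105, 117, 142, 161, 165, 162, 164, 163, 161, 162, 159, 162, 160, 166, 173, 170, 167, 166, 171, 178]
75 213 [(166, 165, 160), (164, 165, 157), (166, 165, 160)] [110, 105, 103, 105, 124, 149, 163, 163, 162, 163, 162, 162, 163, 163, 159, 161, 164, 163, 159, 159, 166, 176, 187]
76 213 [(165, 165, 158), (164, 163, 157), (164, 163, 156)] [106, 104, 100, 111, 133, 155, 163, 163, 162, 162, 162, 161, 160, 161, 161, 160, 163, 161, 152, 156, 170, 184, 193]
77 213 [(167, 167, 162), (164, 164, 158), (164, 163, 158)] [106, 103, 102, 113, 141, 158, 164, 163, 162, 165, 162, 162, 164, 161, 160, 164, 164, 162, 151, 155, 173, 191, 196]
78 214 [(166, 164, 159), (166, 165, 159), (164, 16
[... 5205 characters left out ...]
 221 [(115, 156, 184), (117, 157, 183), (125, 160, 186)] [158, 141, 141, 143, 147, 148, 148, 147, 148, 151, 153, 152, 154, 157, 163, 180, 198, 208, 211, 213, 211, 211, 213]
109 221 [(142, 166, 182), (152, 172, 185), (168, 184, 193)] [168, 148, 142, 139, 145, 154, 156, 157, 158, 163, 167, 169, 174, 181, 187, 197, 209, 211, 213, 210, 210, 213, 213]
110 221 [(182, 186, 187), (191, 194, 191), (206, 204, 200)] [180, 166, 154, 154, 163, 173, 178, 178, 184, 185, 190, 192, 198, 203, 206, 208, 214, 213, 213, 212, 213, 214, 213]
111 221 [(211, 207, 201), (213, 209, 202), (217, 212, 205)] [189, 180, 175, 179, 192, 198, 203, 202, 203, 206, 205, 208, 210, 211, 210, 212, 210, 213, 213, 211, 215, 212, 213]
```

```bash
python3 - <<'E'
from h import *
ps=P("side")
for z in (.170,.175,.181,.195,.201): print(z,np.round(proj(ps,[.5,.297,z]),1))
a=cv2.imread("pics/a.png"); n=read_camera("side")[:,:,::-1]; cv2.imwrite("pics/s4full.png",n)
s2=cv2.resize(cv2.imread("pics/s2.png"),(80,60),interpolation=cv2.INTER_AREA); m2=a.copy();m2[110:170,200:280]=s2
s3=cv2.resize(cv2.imread("pics/s3.png"),(60,40),interpolation=cv2.INTER_AREA); m3=a.copy();m3[125:165,205:265]=s3
for r in range(132,154):
    print(r,*[" ".join("%3d"%v for v in im[r,222:234].mean(1))+" |" for im in (a,m2,m3,n)])
E
```

```text
0.17 [147.7 227.8]
0.175 [146.1 227.7]
0.181 [144.3 227.6]
0.195 [139.9 227.4]
0.201 [138.  227.3]
132 178 190 198 170 148 127  95  96 100  87  77  74 | 178 187 193 171 150 132 103 100 101  90  80  78 | 178 187 192 171 150 131 102 101 100  88  80  78 |  50  51  49  53  98 142 103  99 103  88  77  73 |
133 175 137 136 106  89 103 110  96  82  82  99 113 | 176 143 138 112  96 105 110  97  85  85 100 111 | 176 143 138 113  96 105 110  96  85  85  99 110 |  51  52  51  48  43  62  97 103  86  83 101 116 |
134 133 102 105 111 116 128 126 119 116 118 126 134 | 136 107 109 112 116 126 126 120 116 118 128 133 | 136 107 108 111 116 126 126 119 116 118 128 132 |  52  52  51  51  49  58  82 109 126 122 131 137 |
135 121 121 126 130 132 132 131 132 135 135 134 133 | 121 122 127 131 132 133 132 133 136 135 136 134 | 122 121 126 130 131 131 129 132 135 136 136 135 |  51  52  53  52  49  50  57  83 118 143 139 136 |
136 126 122 131 135 135 132 128 129 132 131 126 123 | 127 125 132 135 133 130 125 126 131 133 129 124 | 126 125 131 133 132 129 126 126 131 132 130 124 |  52  51  51  50  56  79  51  51
[... 2786 characters left out ...]
 126 139 144 158 171 192 220 224 222 |  72  86  84  82  85 105  73  68  62  61  51  54 |
151 224 218 179 196 209 211 218 219 218 222 220 220 | 229 217 184 193 208 211 218 219 220 225 223 222 | 230 217 183 193 208 210 218 220 220 224 223 221 |  58  67  68  75  76  80  62  63  55  54  51  51 |
152 221 206 202 223 226 223 223 222 221 220 220 220 | 224 210 207 223 228 226 226 225 223 222 222 222 | 224 210 207 223 228 226 226 225 223 222 221 222 |  52  49  56  70  64  63  53  54  52  49  47  40 |
153 220 203 203 219 221 220 220 220 220 220 220 220 | 221 207 207 221 224 223 223 223 222 222 222 222 | 221 207 208 221 224 223 222 222 222 222 222 223 |  53  52  53  60  54  54  50  50  46  39  55 114 |
```

By the side pictures the pin head rose about 13.9 mm over strokes 1–4 but only 1.7 mm more over strokes 5–8, which suggests it reached its stop. The groove isn't clear, though, so I'll do two more slow full strokes and compare.

>>> step_arm --targets '[[[0, -0.12, 0], [0, 0, -10], 0], [[0, -0.12, 0], [0, 0, -20], 0], [[0, -0.12, 0], [0, 0, -20], 0], [[0, -0.12, 0], [0, 0, -10], 0], [[0, -0.12, 0], [0, 0, 0], 0]]'

```text
time: 12.58
tool_pos: [0.4637, 0.0791, 0.3739]
tcp_rot: [2.584, 1.766, 0.005]
wrist_force: [-0.2, 0.8, -0.7]
width: 0.002
grip_force: 0.0
```

```bash
python3 - <<'E'
from h import *
to(.541,.281,.37)
E
```

```text
t 12.58 p [0.4637 0.0791 0.3739] F [-0.2  0.8 -0.7] q [ 0.12 -0.17  1.93 -0.01  1.37  0.49] xang 68.7 zax [ 0.009 -0.008 -1.   ]
tool shift mm [216.2  -1.4   3. ]
```

>>> step_arm --targets '[[[0, 0, 0], [39, 0, 0], 0], [[0, 0, 0], [39, 0, 0], 0], [[0, 0, 0], [39, 0, 0], 0], [[0, 0, 0], [39, 0, 0], 0], [[0, 0, 0], [39, 0, 0], 0]]'

```text
time: 13.0
tool_pos: [0.5327, 0.2641, 0.369]
tcp_rot: [2.589, 1.773, 0.003]
wrist_force: [0.2, -0.2, -0.0]
width: 0.001
grip_force: 0.0
```

>>> step_arm --targets '[[[0, 0, 0], [19, 0, 0], 0], [[0, 0, 0], [0, 0, 0], 0], [[0, 0, 0], [0, 0, 30], 0], [[0, 0, 0], [0, 0, 30], 0], [[0, 0, 0], [0, 0, 0], 0]]'

```text
time: 13.42
tool_pos: [0.5366, 0.278, 0.3024]
tcp_rot: [2.592, 1.775, -0.013]
wrist_force: [-0.1, 0.2, -1.0]
width: 0.001
grip_force: 0.0
```

```bash
python3 - <<'E'
from h import *
to(.541,.281,.2775)
E
```

```text
t 13.42 p [0.5366 0.278  0.3024] F [-0.1  0.2 -1. ] q [ 0.44  0.14  1.76 -0.    1.26  0.81] xang 68.8 zax [-0.007 -0.005 -1.   ]
tool shift mm [ 4.6  3.1 24.8]
```

>>> step_arm --targets '[[[0, 0, 0], [3, 2, -4], 0], [[0, 0, 0], [0, 0, 10], 0], [[0, 0, 0], [0, 0, 10], 0], [[0, 0, 0], [0, 0, 10], 0], [[0, 0, 0], [0, 0, 0], 0]]'

```text
time: 13.83
tool_pos: [0.544, 0.281, 0.2841]
tcp_rot: [2.594, 1.771, 0.011]
wrist_force: [0.4, 2.2, 9.7]
width: -0.003
grip_force: 4.9
```

>>> step_arm --targets '[[[0, 0, 0], [0, 0, 2], 0], [[0, 0, 0], [0, 0, -11], 0], [[0, 0, 0], [0, 0, -11], 0], [[0, 0, 0], [0, 0, -12], 0], [[0, 0, 0], [0, 0, 0], 0]]'

```text
time: 14.25
tool_pos: [0.5433, 0.2803, 0.3178]
tcp_rot: [2.593, 1.771, 0.008]
wrist_force: [-0.1, 0.0, 0.7]
width: -0.003
grip_force: 0.0
```

>>> step_arm --targets '[[[0, 0, 0], [0, 0, 0], 0], [[0, 0, 0], [0, 0, 11], 0], [[0, 0, 0], [0, 0, 11], 0], [[0, 0, 0], [0, 0, 10], 0], [[0, 0, 0], [0, 0, 0], 0]]'

```text
time: 14.67
tool_pos: [0.5426, 0.2802, 0.2808]
tcp_rot: [2.594, 1.772, 0.002]
wrist_force: [0.5, -0.2, 11.4]
width: 0.001
grip_force: 5.4
```

>>> step_arm --targets '[[[0, 0, 0], [0, 0, 0], 0], [[0, 0, 0], [0, 0, -11], 0], [[0, 0, 0], [0, 0, -11], 0], [[0, 0, 0], [0, 0, -12], 0], [[0, 0, 0], [0, 0, 0], 0]]'

```text
time: 15.08
tool_pos: [0.5423, 0.2801, 0.3168]
tcp_rot: [2.594, 1.772, 0.002]
wrist_force: [0.3, -0.4, -0.6]
width: 0.002
grip_force: 0.0
```

```bash
python3 - <<'E'
from h import *
n=read_camera("side")[:,:,::-1]; cv2.imwrite("pics/s5full.png",n)
a=n.copy();s3=cv2.resize(cv2.imread("pics/s3.png"),(60,40),interpolation=cv2.INTER_AREA); m3=n.copy();m3[125:165,205:265]=s3
for r in range(135,150): print(r,*[" ".join("%3d"%v for v in im[r,222:234].mean(1))+" |" for im in (m3,n)])
to(.541,.281,.37)
E
```

```text
135 122 121 126 130 131 131 129 132 135 136 136 135 | 122 123 129 132 132 133 130 133 137 136 136 134 |
136 126 125 131 133 132 129 126 126 131 132 130 124 | 127 124 131 135 131 126 121 125 133 133 129 123 |
137 133 129 132 138 159 180 173 139 114 116 114 108 | 133 129 131 134 159 184 177 137 113 120 114 109 |
138 127 129 134 167 194 203 202 174  94 104 109 107 | 129 130 133 171 194 201 202 182  84 102 102 103 |
139 108 115 123 160 202 203 197 168 107 155 170 153 | 108 116 121 161 209 204 200 174  97 161 174 155 |
140 101 103 105 113 155 159 149 127 129 177 186 161 | 100 104 106 107 158 158 148 125 131 184 189 169 |
141 104  99  92 100 126 128 117 101 102 129 130 115 | 104 100  91  99 126 127 116  99 101 132 127 113 |
142 105  98  91 111 131 130 118  98  85 102 118 142 | 104  98  91 113 132 131 119  99  77  94 112 139 |
143 100  95  87 113 131 132 119 109 147 193 199 199 | 100  96  85 113 131 131 119 107 150 202 205 199 |
144  92  79  84 128 131 130 119 121 193 230 228 219 |  94  80  81 132 129 131 120 117 200 230 228 218 |
145  81  55  82 150 140 128 116 117 183 228 225 219 |  83  53  75 156 140 131 120 111 182 229 223 218 |
146  59  62 122 170 146 118 102 127 175 212 223 219 |  60  54 121 177 142 114  93 127 175 215 224 219 |
147  65 129 174 151 160 147 138 134 141 164 222 222 |  60 130 182 146 167 152 142 136 147 160 228 220 |
148 135 205 173 128 127 125 130 103  85 131 216 224 | 133 216 171 121 126 120 135 101  73 123 222 222 |
149 214 226 153 140 126 120 109 110 136 179 221 223 | 220 232 148 148 127 122 102 108 139 180 224 222 |
t 15.13 p [0.5419 0.2799 0.3156] F [-0.3 -0.7  0.1] q [0.44 0.14 1.74 0.   1.27 0.81] xang 68.7 zax [-0. -0. -1.]
tool shift mm [  0.6  -1.3 -54.4]
```

After two more strokes the pin image is unchanged, so the pin is fully out. Now I go up, back past the rest's open end, and then down.

>>> step_arm --targets '[[[0, 0, 0], [0, 0, -28], 0], [[0, 0, 0], [0, 0, -27], 0], [[0, 0, 0], [-38, 0, 0], 0], [[0, 0, 0], [-38, 0, 0], 0], [[0, 0, 0], [-38, 0, 0], 0]]'

```text
time: 15.55
tool_pos: [0.4995, 0.173, 0.3691]
tcp_rot: [-2.592, -1.774, 0.004]
wrist_force: [-0.1, -0.9, 0.5]
width: -0.001
grip_force: 0.0
```

>>> step_arm --targets '[[[0, 0, 0], [-38, 0, 0], 0], [[0, 0, 0], [-38, 0, 0], 0], [[0, 0, 0], [-38, 0, 0], 0], [[0, 0, 0], [0, 0, 0], 0]]'

```text
time: 15.88
tool_pos: [0.4562, 0.0629, 0.3688]
tcp_rot: [2.597, 1.766, -0.009]
wrist_force: [0.2, 0.5, 0.1]
width: -0.002
grip_force: 0.0
```

```bash
python3 - <<'E'
from h import *
d=np.array([-.362,-.932]);k=np.array([.541,.281])
to(*(k+.232*d),.15)
cv2.imwrite("pics/w5.png",read_camera("wrist")[:,:,::-1]);p=P("wrist")
for q in ("mould_back","nozzle_tip"):
    for e in tip_of("wrist",q)[:2]:
        X=atz(p,e["at"],.08)-k; print(q,e["at"],round(e["score"],2),"along",X@d,"lat(inj x)",X@[-.932,.362])
E
```

```text
t 15.88 p [0.4562 0.0629 0.3688] F [0.2 0.5 0.1] q [ 0.08 -0.18  1.95 -0.    1.38  0.46] xang 68.4 zax [-0.004 -0.004 -1.   ]
tool shift mm [  3.1   0.7 218.8]
mould_back [122.4, 260.0] 0.71 along 0.18016930372391302 lat(inj x) 0.0020259853540678294
nozzle_tip [42.3, 261.8] 0.62 along 0.09431747072154932 lat(inj x) -0.000567576816850478
```

>>> step_arm --targets '[[[0, 0, 0], [0, 0, 37], 0], [[0, 0, 0], [0, 0, 37], 0], [[0, 0, 0], [0, 0, 37], 0], [[0, 0, 0], [0, 0, 37], 0], [[0, 0, 0], [0, 0, 37], 0]]'

```text
time: 16.45
tool_pos: [0.459, 0.069, 0.1837]
tcp_rot: [-2.592, -1.775, 0.0]
wrist_force: [0.5, 0.9, -1.1]
width: 0.002
grip_force: 0.0
```

>>> step_arm --targets '[[[0, 0, 0], [0, 0, 30], 0], [[0, 0, 0], [0, 0, 0], 0]]'

```text
time: 16.62
tool_pos: [0.4538, 0.0684, 0.1486]
tcp_rot: [-2.586, -1.771, 0.02]
wrist_force: [-0.8, -0.5, -1.0]
width: -0.001
grip_force: 0.0
```

```bash
python3 - <<'E'
from h import *
d=np.array([-.362,-.932]);k=np.array([.541,.281])
to(*(k+.205*d),.15)
to(*(k+.164*d),.15)
E
```

```text
t 16.62 p [0.4538 0.0684 0.1486] F [-0.8 -0.5 -1. ] q [0.1  0.02 2.19 0.   0.94 0.46] xang 68.8 zax [-0.015 -0.001 -1.   ]
tool shift mm [24.8  4.3 -1.6]
t 16.62 p [0.4538 0.0684 0.1486] F [-0.8 -0.5 -1. ] q [0.1  0.02 2.19 0.   0.94 0.46] xang 68.8 zax [-0.015 -0.001 -1.   ]
tool shift mm [65.8  4.3 -1.9]
```

>>> step_arm --targets '[[[0, 0, 0], [8, 3, -1], 0], [[0, 0, 0], [8, 0, 0], 0], [[0, 0, 0], [4, 0, 0], 0], [[0, 0, 0], [0, 0, 0], 0]]'

```text
time: 16.95
tool_pos: [0.4719, 0.0867, 0.1598]
tcp_rot: [2.591, 1.773, 0.008]
wrist_force: [-0.1, -0.1, 0.1]
width: -0.001
grip_force: 0.0
```

```bash
python3 - <<'E'
from h import *
d=np.array([-.362,-.932]);k=np.array([.541,.281])
to(*(k+.164*d),.15)
E
```

```text
t 16.95 p [0.4719 0.0867 0.1598] F [-0.1 -0.1  0.1] q [0.13 0.03 2.16 0.   0.95 0.5 ] xang 68.8 zax [ 0.006  0.001 -1.   ]
tool shift mm [42.1 -6.   9.9]
```

>>> step_arm --targets '[[[0, 0, 0], [0, 0, 0], 0], [[0, 0, 0], [0, 0, 0], 0], [[0, 0, 0], [0, 0, 0], 0]]'

```text
time: 17.2
tool_pos: [0.4695, 0.0851, 0.1578]
tcp_rot: [2.593, 1.772, 0.002]
wrist_force: [0.7, -0.0, 0.2]
width: -0.003
grip_force: 0.0
```

```bash
python3 - <<'E'
from h import *
d=np.array([-.362,-.932]);k=np.array([.541,.281])
to(*(k+.164*d),.15)
E
```

```text
t 17.2 p [0.4695 0.0851 0.1578] F [ 0.7 -0.   0.2] q [ 0.13  0.03  2.16 -0.    0.95  0.5 ] xang 68.7 zax [ 0.001  0.    -1.   ]
tool shift mm [44.5 -4.3  7.8]
```

>>> step_arm --targets '[[[0, 0, 0], [0, -4, 7], 0], [[0, 0, 0], [0, 0, 0], 0], [[0, 0, 0], [0, 0, 0], 0], [[0, 0, 0], [4, 0, 0], 0], [[0, 0, 0], [0, 0, 0], 0]]'

```text
time: 17.62
tool_pos: [0.4672, 0.0906, 0.1501]
tcp_rot: [-2.594, -1.772, -0.001]
wrist_force: [-0.7, 0.5, 0.2]
width: -0.001
grip_force: 0.0
```

```bash
python3 - <<'E'
from h import *
d=np.array([-.362,-.932]);k=np.array([.541,.281])
to(*(k+.164*d),.15)
E
```

```text
t 17.62 p [0.4672 0.0906 0.1501] F [-0.7  0.5  0.2] q [0.14 0.04 2.17 0.   0.93 0.51] xang 68.7 zax [ 0.  0. -1.]
tool shift mm [40.2 -0.2  0.1]
```

On axis, at the right height, and about 40 mm from the expected end. Now I push slowly.

>>> step_arm --targets '[[[0, 0, 0], [4, 0, 0], 0], [[0, 0, 0], [4, 0, 0], 0], [[0, 0, 0], [4, 0, 0], 0], [[0, 0, 0], [4, 0, 0], 0], [[0, 0, 0], [4, 0, 0], 0]]'

```text
time: 18.03
tool_pos: [0.4744, 0.1093, 0.1501]
tcp_rot: [2.593, 1.773, -0.0]
wrist_force: [0.0, -2.2, 0.6]
width: 0.002
grip_force: 0.8
```

>>> step_arm --targets '[[[0, 0, 0], [3, 0, 0], 0], [[0, 0, 0], [3, 0, 0], 0], [[0, 0, 0], [2, 0, 0], 0], [[0, 0, 0], [2, 0, 0], 0], [[0, 0, 0], [0, 0, 0], 0]]'

```text
time: 18.45
tool_pos: [0.478, 0.1187, 0.15]
tcp_rot: [-2.594, -1.772, -0.001]
wrist_force: [-0.6, -0.1, 0.3]
width: 0.001
grip_force: 0.0
```

```bash
python3 - <<'E'
from h import *
d=np.array([-.362,-.932]);k=np.array([.541,.281])
to(*(k+.164*d),.15)
E
```

```text
t 18.45 p [0.478  0.1187 0.15  ] F [-0.6 -0.1  0.3] q [0.19 0.07 2.13 0.   0.93 0.56] xang 68.7 zax [ 0.  0. -1.]
tool shift mm [10.2 -0.1  0. ]
```

>>> step_arm --targets '[[[0, 0, 0], [2, 0, 0], 0], [[0, 0, 0], [2, 0, 0], 0], [[0, 0, 0], [2, 0, 0], 0], [[0, 0, 0], [0, 0, 0], 0]]'

```text
time: 18.78
tool_pos: [0.48, 0.1239, 0.15]
tcp_rot: [2.594, 1.773, -0.001]
wrist_force: [-0.9, -1.8, 1.1]
width: -0.002
grip_force: 0.9
```

>>> step_arm --targets '[[[0, 0, 0], [2, 0, 0], 0], [[0, 0, 0], [2, 0, 0], 0], [[0, 0, 0], [0, 0, 0], 0]]'

```text
time: 19.03
tool_pos: [0.4812, 0.1273, 0.1499]
tcp_rot: [2.593, 1.773, -0.002]
wrist_force: [-1.5, -3.8, 2.5]
width: 0.002
grip_force: 2.3
```

```bash
python3 - <<'E'
from h import *
d=np.array([-.362,-.932]);k=np.array([.541,.281])
to(*(k+.164*d),.15)
E
```

```text
t 19.03 p [0.4812 0.1273 0.1499] F [-1.5 -3.8  2.5] q [ 0.21  0.08  2.12 -0.    0.94  0.58] xang 68.7 zax [-0.001 -0.001 -1.   ]
tool shift mm [ 1.   0.  -0.1]
```

>>> step_arm --targets '[[[0, 0, 0], [2, 0, 0], 0], [[0, 0, 0], [2, 0, 0], 0], [[0, 0, 0], [0, 0, 0], 0]]'

```text
time: 19.28
tool_pos: [0.482, 0.1295, 0.1498]
tcp_rot: [2.591, 1.773, -0.008]
wrist_force: [-3.2, -11.2, 5.4]
width: 0.0
grip_force: 6.0
```

>>> step_arm --targets '[[[0, 0, 0], [2, 0, 0], 0], [[0, 0, 0], [0, 0, 0], 0], [[0, 0, 0], [0, 0, 0], 0]]'

```text
time: 19.53
tool_pos: [0.4821, 0.13, 0.1498]
tcp_rot: [2.59, 1.773, -0.012]
wrist_force: [-5.9, -17.2, 9.0]
width: -0.003
grip_force: 9.0
```

```bash
python3 - <<'E'
from h import *
d=np.array([-.362,-.932]);k=np.array([.541,.281])
to(*(k+.164*d),.15)
E
```

```text
t 19.53 p [0.4821 0.13   0.1498] F [ -5.9 -17.2   9. ] q [ 0.22  0.09  2.12 -0.01  0.94  0.59] xang 68.8 zax [-0.005 -0.007 -1.   ]
tool shift mm [-1.9  0.2 -0.2]
```

It is firm at 18 N with no further travel. One look to check that the mould is seated and flat.

```bash
python3 - <<'E'
from h import *
w=read_camera("wrist")[:,:,::-1]; s=read_camera("side")[:,:,::-1]
S=cv2.resize(s[115:235,195:295],(400,480),interpolation=cv2.INTER_CUBIC)
W=cv2.resize(w[:, 130:400],(338,480))
cv2.imwrite("pics/f.png",np.hstack([S,W])); to(.48,.13,.15)
E
```

```text
t 19.63 p [0.4821 0.13   0.1498] F [ -5.9 -16.9   8.2] q [ 0.22  0.09  2.12 -0.01  0.94  0.59] xang 68.8 zax [-0.004 -0.007 -1.   ]
tool shift mm [-0.7 -2.  -0.2]
```

View pics/f.png

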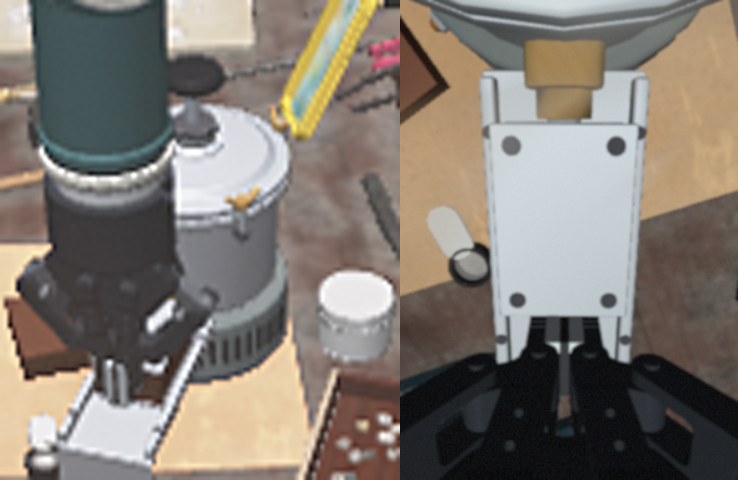

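The wrist half of the picture shows the mould straight and flat in the rest. Its front edge (row ~123) is up against the brass nozzle housing, and the fingertips press its back at about (317, 565). Handing in.

```bash
python3 -c "
from workcell import *
print(finish_job())"
```

```text
the job is handed in; nothing more can be done
None
```

I pumped the pressure pin fully out (ten strokes; the last two raised it no further, though I never clearly saw the groove), then pushed the mould onto the nozzle to its firm stop and handed in at about 20 s, still pressing with about 18 N.

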